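Run down the loose wing nut of a board holder

TASK

The circuit board with the eight black capacitors is still loose in its holder: push the wings of that holder's wing nut round clockwise with a fingertip, stroke after stroke, until the nut is fully home and turns no further. Only push, gently: do not pinch the nut, and do not lift the holder or shove it about. Leave the other holder, whose nut is already tight, and everything else on the table as they are.

Things in the scene. Friction and masses are not known exactly. Their poses are not given: they have to be found in the camera images.
- holder_caps: Board holder with the LOOSE clamp. Aluminium base 160 (x) x 110 (y) x 12 mm, free on the table, about 1.6 kg: slides if pushed with over roughly 10 N. Origin: centre of underside, z up. Carries a green circuit board 100 x 100 mm centred at x = +30 mm, top at z = 24 mm, with eight upright black capacitors, 18 mm diameter, tops at z = 54 mm, between x = +37 and +77 mm. Clamp at its -x end.
- post_caps (a point): Centre of the top of that holder's fixed vertical steel guide post: 10 mm diameter, top 80 mm above the table, at x = -74 mm, y = 0 of the holder, 44 mm from the nut's axis. Fingers cannot pass between post and nut: they go round the other side.
- bar_caps: Steel clamp bar of that holder with its wing nut: bar 18 mm wide, 8 mm thick, along the holder's x from x = -85 to +19 mm. Origin: underside of the bar on the axis of the stud, at x = -30 mm, y = 0 of the holder; 24 mm above the table when home, on the board. It rises and sinks with the nut and does not turn.
- nut_caps (a joint): Turn of the loose wing nut, rad: 0 = fully home at its stop, bar down on the board; negative = still to turn. Starts 0.8 to 1.4 turns short (-5.0 to -8.6); grows when turned clockwise seen from above. At value q the wings point along the holder's y axis turned counter-clockwise by -q. Nut and bar sink 6 mm a turn. Stays where left: friction 0.04 N m, 1 to 2 N at a wing.
- nutfoot_caps (a point): Axis of the loose steel wing nut at its foot, on the bar's top face: 32 mm above the table when home, up to 8 mm higher when loose. Its y axis lies along the wings and turns with them. Hub 18 mm diameter; two straight wings in line, one each side, 7 mm thick, 72 mm tip to tip, standing from 4 to 26 mm above this point.
- holder_sink: Board holder of the same make and size, already tight, to be left alone; its board carries a finned aluminium heat sink, top at z = 52 mm, instead of the capacitors. Clamp, post and wing nut as on the other. Origin: centre of underside.
- nut_sink (a joint): Wing nut of the tight holder, same make; 0 = home, where it starts. Not to be turned.
- capacitor: Loose black capacitor standing upright between the holders, 35 mm diameter, 50 mm high. Bystander. Origin: centre of underside.
- screwdriver: Yellow-handled screwdriver, 200 mm, lying beyond the holders. Bystander.
- scale: Black pocket scale with a steel pan, 120 x 75 x 19 mm. Bystander. Origin: centre of underside.
- parts_tray: Clear parts tray 100 x 70 x 25 mm. Bystander. Origin: centre of underside.
- jar: Small closed jar, 44 mm diameter, 55 mm high, near the robot. Bystander. Origin: centre of underside.
- spool: Grey empty spool, 60 mm diameter, 28 mm high. Bystander. Origin: centre of underside.
- can: Closed can, 50 mm diameter, 90 mm high. Bystander. Origin: centre of underside.

How it is judged:
By the outcome, as a careful person would: the job done as asked, in the order asked, and still so for the second after the job is handed in, with the robot touching nothing.
It also fails if it takes over 58 s, if anything falls off the work surface, if the arm or the gripper's body presses on something with over 40 N, if the wrist force passes 120 N, or if a joint passes its speed limit or range.

ROBOT

A 6-joint arm with a two-finger parallel gripper is mounted at the origin on the work surface. World frame = base frame: x ahead of the robot, y to its left, z up, the work surface at z = 0. Lengths are in m, angles in rad, forces in N, time in s.
With the tool pointing down it reaches from about 0.375 to 0.9 m from the base axis. Payload 3.1 kg.
Tool frame: the origin (TCP) lies midway between the tips of the shut fingers; the grasp point (between the pads) lies robot.grip_depth behind it (robot.grip_depth is the distance from the TCP to the grasp point, in m); z points along the fingers, y is the line along which they close (so a half turn about z gives the same grasp; the last joint's range is limited). The gripper opens to 87 mm and grips with 3 to 60 N. Pads are 19 mm wide; open, the fingers measure 117 mm over their backs; the gripper's body (75 mm by 190 mm) begins 51 mm behind the grasp point.
Start: joints at [1.062, 0.527, 1.433, -0, 1.181, -0.178], TCP at [0.203, 0.591, 0.223] pointing down, gripper open.
Joint ranges: [-3.08, 3.08], [-0.75, 2.2], [0.22, 2.44], [-1.43, 4.57], [0, 2.65], [-2.85, 2.85]. Speed limits (rad/s): [2.79, 2.79, 3.14, 3.14, 3.14, 3.14].

INTERFACE

Orientations are given as a unit quaternion [x, y, z, w].
In Python, from rig import robot, cam, probe_bus gives the robot as it stands (robot), with the cameras (cam) and the readings (probe_bus).
- The arm moves only by the tool nudge_tcp, called as name(argument=value, ...) on one line, values as JSON. Schema: {"type":"object","properties":{"moves":{"type":"array","items":{"type":"array","items":{"type":"number"},"minItems":4,"maxItems":4},"minItems":1,"maxItems":20},"finger_gap":{"type":"number"},"squeeze":{"type":"number"},"only":{"type":"string"},"quiet":{"type":"boolean"},"lines":{"type":"string"}},"required":["moves"],"additionalProperties":false}. moves is a list of rows, 1 to 20 of them, each of 4 numbers: dx, dy, dz in m, then a turn about the tool's z in rad; each row shifts and turns the commanded pose from where the row before left it, along the tool's axes as they then stand; what a row does not reach is not made up. A row lasts 1/12 s, in which the tool goes at most 0.0417 m and 0.125 rad, less where a joint would pass 70% of its speed; a pose out of reach is approached as far as the arm can. finger_gap is the finger opening in m, set as the call begins (left out keeps the last). The fingers move at their own pace and stop on an object; squeeze is the grip in N (left out, the last holds). Time passes only in rows, so rows that do not move let the fingers close. The tool returns the time, the measured TCP pose, the force, the opening and the grip force at its end. only (a regular expression) keeps the lines of the reply that match it, lines (a string "A,B") keeps lines A to B, and quiet returns only ok. Input that does not fit is refused with a message, and nothing moves.
- probe_bus.get_obs(): the state, without advancing time (a new reading comes with each control period).
- cam.camera(name): name is "scene" or "top"; returns a dict with "img" (400x640x3 uint8, red, green, blue), "fx", "fy", "cx", "cy" (pixels), "k1" (the pictures are not rectified: a ray, as slopes to the right and down, at radius r is drawn at 1 + k1 r^2 times it, then the intrinsics apply), "xyz" and "attitude" of the camera in the world. Camera axes: x right, y down, z forward; pixel columns grow to the right and rows downward; lengths in m; the calibration is good to about 2 mm. A picture is of the moment at which its call begins. There is no depth.
- robot.hand_in(): hands the job in; it is judged then, once.
The state is a dict: "time": time; "q": joint angles; "joint_velocities": joint speeds; "joint_torque": joint torques, N m; "position": TCP position; "tool_rot": TCP orientation; "ft_force": force on the tool from outside, world axes, zero at the start; "moment": the same for the moment, N m; "grip_width": finger opening in m; "grip_force": force on a finger pad.
Only numpy, scipy, OpenCV 4.12 (cv2) and the standard library are available. Lean on these libraries where they do the work, as an engineer would, in place of code of your own. Each camera call takes 0.05 s, during which the arm holds its last target. There are 200 camera calls.

## Working session

There is one attempt and no reset: what is moved stays moved. The work goes in short steps, Python scripts to look and compute and a tool call to move; the robot and the scene stay as the last step left them, time stands still between calls to the robot, and variables do not carry over. Pictures are saved under pics/ and viewed, at most 10 in all, crops included, and the job is handed in when it is done.

```bash
ls; mkdir -p pics; python3 - <<'E'
from rig import robot, cam, probe_bus
import cv2
for n in("scene","top"):
    c=cam.camera(n); cv2.imwrite(f"pics/{n}0.png",c["img"][:,:,::-1]); print({k:v for k,v in c.items() if k!="img"})
print(probe_bus.get_obs(),robot.grip_depth)
E
```

```text
pics
rig.py
{'fx': 443.09171316631057, 'fy': 443.09171316631057, 'cx': 321.55937912337595, 'cy': 194.78175324620406, 'k1': -0.013051623108451647, 'xyz': array([ 1.51911653, -0.10389653,  0.68343355]), 'attitude': array([ 0.65023369,  0.59099385, -0.31296494, -0.36052098])}
{'fx': 464.65344090651297, 'fy': 464.65344090651297, 'cx': 322.37427098498557, 'cy': 199.31170557268618, 'k1': -0.12975282156654988, 'xyz': array([0.51178128, 0.00199023, 1.38686792]), 'attitude': array([ 0.71357335, -0.69948783,  0.02453222, -0.03046334])}
{'time': 0.1, 'q': array([ 1.06146603e+00,  5.28354644e-01,  1.43378220e+00,  2.09799156e-06,
        1.18141706e+00, -1.78545327e-01]), 'joint_velocities': array([-0.00075533, -0.00175197, -0.00086342, -0.00236308, -0.00051298,
        0.00050223]), 'joint_torque': array([-9.50474750e-04, -4.40989208e+01, -1.77151537e+01,  6.34275028e-02,
        5.33801015e-02, -4.48185403e-05]), 'position': array([0.20265837, 0.59052528, 0.22167835]), 'tool_rot': array([ 1.64639785e-01,  9.86353273e-01, -9.22866815e-04, -3.31576985e-04]), 'ft_force': array([-0.1786105 , -0.16593939, -0.00347919]), 'moment': array([ 0.03123257, -0.02027414,  0.00792023]), 'grip_force': 0.0, 'grip_width': 0.08666741838326121} 0.0187
```

View pics/top0.png

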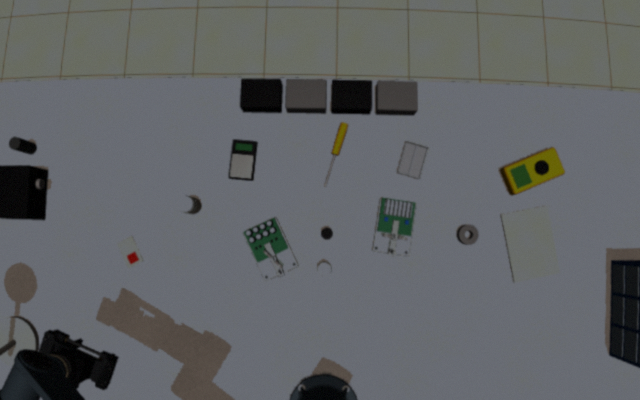

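View pics/scene0.png

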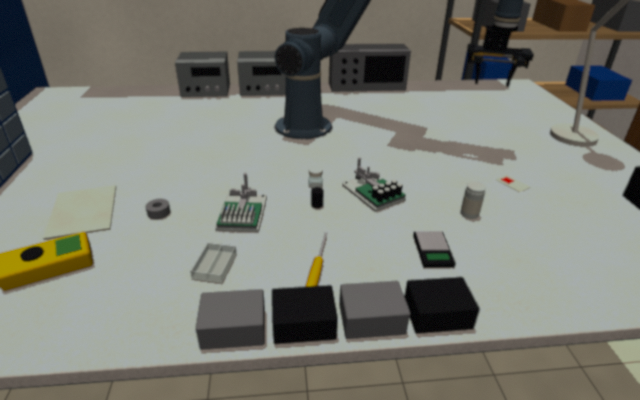

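The top view shows holder_caps at about (270,247), with its clamp end at about (278,268) facing the robot. The tight holder is at (395,225) and the loose capacitor at (327,232). Next I'll view enlarged crops of the clamp.

```bash
cat > h.py <<'E'
import numpy as np, cv2
from scipy.spatial.transform import Rotation as R
from rig import robot, cam, probe_bus
def K(c): return np.array([[c["fx"],0,c["cx"]],[0,c["fy"],c["cy"]],[0,0,1]]),np.array([c["k1"],0,0,0,0.])
def ray(c,uv):
    k,d=K(c); p=cv2.undistortPoints(np.array(uv,float).reshape(-1,1,2),k,d).reshape(-1,2)
    return R.from_quat(c["attitude"]).apply(np.c_[p,np.ones(len(p))])
def onplane(c,uv,z):
    r=ray(c,uv); return c["xyz"]+r*((z-c["xyz"][2])/r[:,2])[:,None]
def proj(c,P):
    k,d=K(c); M=R.from_quat(c["attitude"]).inv()
    return cv2.projectPoints(M.apply(np.atleast_2d(P)-c["xyz"]),np.zeros(3),np.zeros(3),k,d)[0].reshape(-1,2)
def crop(c,x0,y0,w,h,s,g=0.6):
    im=(255*(c["img"][y0:y0+h,x0:x0+w]/255.)**g).astype(np.uint8)
    return cv2.resize(im,None,fx=s,fy=s,interpolation=cv2.INTER_CUBIC)[:,:,::-1]
E
python3 - <<'E'
from h import *
t=cam.camera("top");s=cam.camera("scene")
a=crop(t,235,205,70,80,7.0);b=crop(s,338,150,70,65,4.2)
cv2.imwrite("pics/t1.png",a)
b=crop(s,335,150,80,65,8);cv2.imwrite("pics/s1.png",b)
E
```

```text
(no output)
```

View pics/t1.png

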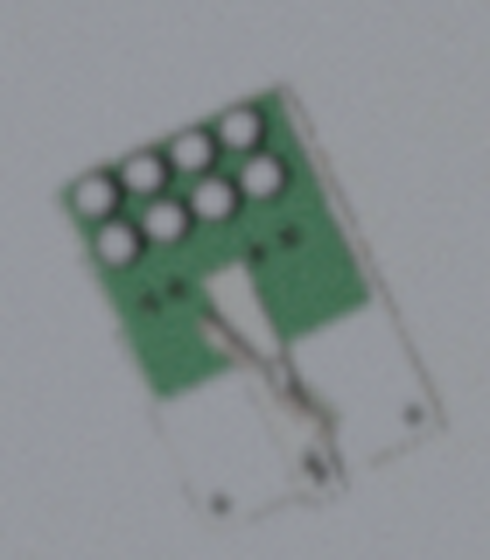

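View pics/s1.png

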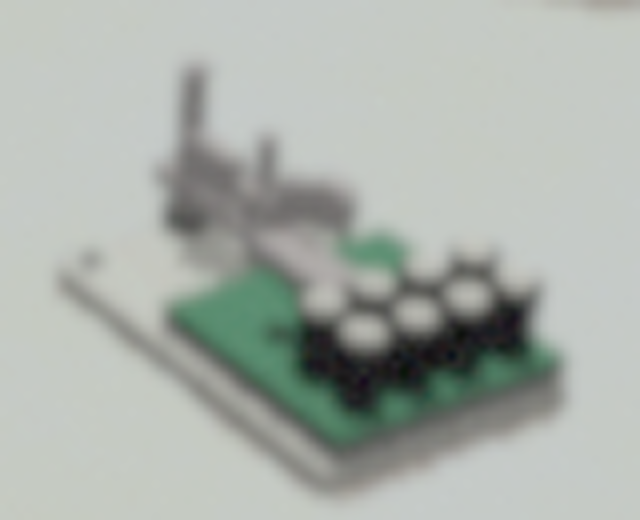

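The crops show the board corners at t1 (62,192), (278,90), (370,300) and (162,398). The post is near (318,465), and the dark wing line runs from about (205,312) to (335,425). In s1 the post top is at about (193,70), the stud top at (265,140), and the wings run from (165,170) to (350,205). Next I'll measure the holder from the green mask and check it against the clamp features.

```bash
python3 - <<'E'
from h import *
t=cam.camera("top");s=cam.camera("scene")
im=t["img"].astype(int); m=((im[...,1]>im[...,0]+12)&(im[...,1]>im[...,2]+4)).astype(np.uint8)
m[:205]=0;m[285:]=0;m[:,:235]=0;m[:,305:]=0
pts=cv2.findNonZero(m).reshape(-1,2); W=onplane(t,pts,0.024)[:,:2]
r=cv2.minAreaRect((W*1000).astype(np.float32)); print("board",r,len(pts))
hand=np.array([[62,192],[278,90],[370,300],[162,398]])/7.+[235,205]-0.43
H=onplane(t,hand,.024)[:,:2]; print(H, np.linalg.norm(np.diff(np.r_[H,H[:1]],axis=0),axis=1), H.mean(0))
ang=[np.arctan2(*(v[::-1])) for v in (H[0]-H[3],H[1]-H[2])]; print(np.degrees(ang))
for c0,a in ((np.array(r[0])/1000,np.mean(ang)),(H.mean(0),np.mean(ang))):
    ex=np.array([np.cos(a),np.sin(a)]); ax=c0-0.06*ex; post=c0-0.104*ex
    print("axis",ax,"post",post)
    for c,o,k,n in((t,(235,205),7,"t"),(s,(335,150),8,"s")):
        print(n,((proj(c,[[*post,.08],[*ax,.08],[*ax,.060]])-o+.43)*k).round(0).tolist())
E
```

```text
board ((495.73699951171875, 179.67745971679688), (98.96749877929688, 100.93992614746094), 26.258197784423828) 758
[[0.51687839 0.24484018]
 [0.56171385 0.15479407]
 [0.47469264 0.11390065]
 [0.4317366  0.20017268]] [0.10059085 0.09615073 0.09637471 0.09614734] [0.49625537 0.1784269 ]
[27.68261826 25.16999709]
axis [0.44200655 0.15297468] post [0.40260422 0.13339263]
t [[306.0, 483.0], [259.0, 383.0], [265.0, 380.0]]
s [[190.0, 58.0], [265.0, 109.0], [260.0, 158.0]]
axis [0.44252492 0.15172411] post [0.40312259 0.13214207]
t [[309.0, 482.0], [262.0, 382.0], [268.0, 379.0]]
s [[187.0, 59.0], [261.0, 110.0], [257.0, 159.0]]
```

```bash
python3 - <<'E'
from h import *
t=cam.camera("top");s=cam.camera("scene")
c0=np.array([.4958,.1795]);a=np.radians(26.3);ex=np.array([np.cos(a),np.sin(a)]);ax=c0-.06*ex;post=c0-.104*ex
out=[]
for c,o,w,k in((t,(258,232),36,11),(s,(345,150),36,11)):
    im=crop(c,*o,w,w,k,.8); im=cv2.normalize(im,None,0,255,cv2.NORM_MINMAX); im2=im.copy()
    P=[[*post,.08],[*post,.012],[*ax,.04]]
    wa=np.radians(48.5);u=np.array([np.cos(wa),np.sin(wa)])
    for z in(.041,.063): P+=[[*(ax+.036*u),z],[*(ax-.036*u),z]]
    q=((proj(c,P)-o+.5)*k).astype(int)
    for i,p in enumerate(q): cv2.circle(im2,p.tolist(),3,(0,0,255) if i<3 else (255,0,0),-1)
    out.append(np.vstack([im,im2]))
o=np.hstack(out);o=cv2.resize(o,(600,600));cv2.imwrite("pics/ov.png",o)
E
```

```text
(no output)
```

View pics/ov.png

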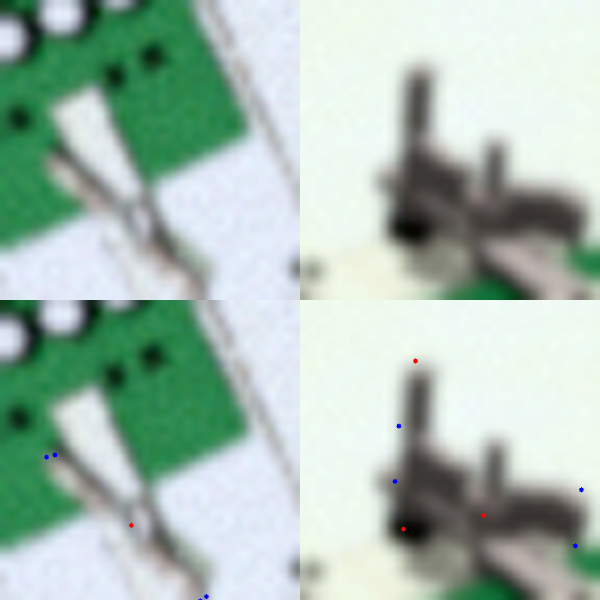

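```bash
python3 - <<'E'
from h import *
t=cam.camera("top");s=cam.camera("scene")
c0=np.array([.4958,.1795]);a=np.radians(26.3);ex=np.array([np.cos(a),np.sin(a)]);ax=c0-.06*ex
out=[]
for c,o,w,hh,k in((t,(258,240),33,36,12),(s,(350,152),33,36,12)):
    im=np.mean([cam.camera("top" if c is t else "scene")["img"] for _ in range(6)],0)
    c["img"]=im; im=crop(c,*o,w,hh,k,.7); im=cv2.createCLAHE(3,(2,2)).apply(cv2.cvtColor(im.copy(),cv2.COLOR_BGR2GRAY))
    for p in range(0,w,5): cv2.putText(im,str(o[0]+p),(p*k,10),0,.35,0); cv2.line(im,(p*k,12),(p*k,18),0)
    for p in range(5,hh,5): cv2.putText(im,str(o[1]+p),(0,p*k),0,.35,0)
    out.append(im)
    for z in(.041,.063):
      for d in(45,55,65,75):
        u=np.array([np.cos(np.radians(d)),np.sin(np.radians(d))])
        print(z,d,proj(c,[[*(ax+.036*u),z],[*ax,z],[*(ax-.036*u),z]]).round(1).tolist())
cv2.imwrite("pics/z.png",np.hstack(out))
print(proj(s,[[*(c0-.115*ex),.037],[*(c0-.104*ex),.08],[*ax,.08]]).round(1).tolist())
E
```

```text
0.041 45 [[264.7, 249.6], [273.2, 258.6], [281.8, 267.6]]
0.041 55 [[263.2, 251.2], [273.2, 258.6], [283.2, 266.0]]
0.041 65 [[262.1, 253.0], [273.2, 258.6], [284.3, 264.1]]
0.041 75 [[261.3, 255.1], [273.2, 258.6], [285.1, 262.1]]
0.063 45 [[263.7, 249.8], [272.3, 259.0], [281.0, 268.2]]
0.063 55 [[262.2, 251.4], [272.3, 259.0], [282.5, 266.5]]
0.063 65 [[261.1, 253.3], [272.3, 259.0], [283.6, 264.6]]
0.063 75 [[260.3, 255.4], [272.3, 259.0], [284.5, 262.6]]
0.041 45 [[377.2, 179.3], [366.6, 175.1], [356.3, 171.0]]
0.041 55 [[378.2, 178.4], [366.6, 175.1], [355.3, 171.9]]
0.041 65 [[378.9, 177.4], [366.6, 175.1], [354.5, 172.8]]
0.041 75 [[379.2, 176.3], [366.6, 175.1], [354.1, 173.9]]
0.063 45 [[377.8, 172.6], [367.2, 168.4], [356.8, 164.4]]
0.063 55 [[378.9, 171.7], [367.2, 168.4], [355.7, 165.2]]
0.063 65 [[379.6, 170.7], [367.2, 168.4], [355.0, 166.2]]
0.063 75 [[379.9, 169.6], [367.2, 168.4], [354.6, 167.2]]
[[355.2, 168.1], [358.4, 156.8], [367.6, 163.2]]
```

View pics/z.png

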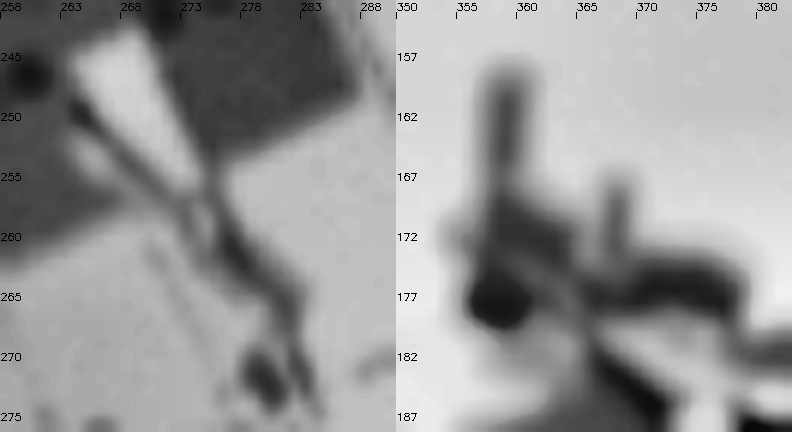

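The top view z.png shows the wing's dark side running from (264,249) to (282,266). That puts the wings at about 48° in the world, about 22° from holder x. The scene view agrees, with the right wing tip at (378,174–178) and the post top at (359,157). I'll shut the fingers and move above the start of the stroke.

nudge_tcp(moves=[[-0.0268,-0.024,0,0],[-0.0268,-0.024,0,0],[-0.0268,-0.024,0,0],[-0.0268,-0.024,0,0],[-0.0268,-0.024,0,0],[-0.0268,-0.024,0,0],[-0.0268,-0.024,0,0],[-0.0268,-0.024,0,0],[-0.0268,-0.024,0,0],[-0.0268,-0.024,0,0],[-0.0268,-0.024,0,0],[-0.0268,-0.024,0,0],[-0.0268,-0.024,0,0],[0,0,0,0]], finger_gap=0, squeeze=10)

```text
time: 2.27
position: [0.4354, 0.1783, 0.2231]
tool_rot: [0.168, 0.986, -0.001, 0.002]
ft_force: [0.7, 0.3, 0.5]
grip_width: 0.0037
grip_force: 0.0
```

nudge_tcp(moves=[[0,0,0.008,-0.12],[0,0,0.008,-0.12],[0,0,0.008,-0.12],[0,0,0.008,-0.12],[0,0,0.008,-0.12],[0,0,0.008,-0.12],[0,0,0.008,-0.12],[0,0,0.008,-0.12],[0,0,0.008,-0.12],[0,0,0.008,-0.12],[0,0,0.008,-0.12],[0,0,0.008,-0.12],[0,0,0.008,-0.12],[0,0,0,0],[0,0,0,0]])

```text
time: 3.52
position: [0.4309, 0.1831, 0.1184]
tool_rot: [-0.575, 0.818, 0.0, -0.0]
ft_force: [0.4, 0.2, 0.6]
grip_width: 0.0004
grip_force: 0.0
```

```bash
cat >> h.py <<'E'
AX=np.array([.442,.1535])
def rel():
    o=probe_bus.get_obs(); M=R.from_quat(o["tool_rot"]).as_matrix(); p=M.T@(np.r_[AX,0]-o["position"])
    xa=np.degrees(np.arctan2(M[1,0],M[0,0])); 
    print("t",round(o["time"],2),"pos",o["position"].round(4),"wingdir",round(xa-180,1),"p=centre rel axis in tool",(-p[:2]*1000).round(1),"q6",round(o["q"][5],2),"F",o["ft_force"].round(2),"M",o["moment"].round(3),"tilt",M[:,2].round(3),"w",round(o["grip_width"],4))
E
python3 -c "
from h import *;rel()"
```

```text
t 3.52 pos [0.4309 0.1831 0.1184] wingdir -289.7 p=centre rel axis in tool [-24.1  20.5] q6 -2.63 F [0.41 0.24 0.64] M [0.092 0.132 0.014] tilt [-0.001 -0.    -1.   ] w 0.0004
```

nudge_tcp(moves=[[0,0,0.018,0],[0,0,0.018,0],[0,0,0.018,0],[0,0,0.0185,0],[0,0,0,0],[0,0,0,0]])

```text
time: 4.02
position: [0.4309, 0.1829, 0.046]
tool_rot: [-0.576, 0.817, 0.0, -0.001]
ft_force: [-0.2, 0.4, -0.2]
grip_width: 0.0005
grip_force: 0.0
```

```bash
python3 -c "
from h import *;rel()"
```

```text
t 4.02 pos [0.4309 0.1829 0.046 ] wingdir -289.7 p=centre rel axis in tool [-24.   20.4] q6 -2.64 F [-0.19  0.36 -0.24] M [0.054 0.052 0.016] tilt [-0.001 -0.    -1.   ] w 0.0005
```

nudge_tcp(moves=[[-0.002,-0.0033,0,0.12],[-0.002,-0.0033,0,0.12],[-0.002,-0.0033,0,0.12],[-0.002,-0.0033,0,0.12],[-0.002,-0.0033,0,0.12],[-0.002,-0.0033,0,0.12]])

```text
time: 4.52
position: [0.4548, 0.1812, 0.0478]
tool_rot: [-0.248, 0.969, 0.0, 0.001]
ft_force: [0.8, 1.8, -0.3]
grip_width: 0.0002
grip_force: 0.7
```

```bash
python3 -c "
from h import *;rel()"
```

```text
t 4.52 pos [0.4548 0.1812 0.0478] wingdir -331.2 p=centre rel axis in tool [-24.7  18.1] q6 -1.92 F [ 0.77  1.79 -0.29] M [0.359 0.078 0.049] tilt [ 0.003  0.001 -1.   ] w 0.0002
```

nudge_tcp(moves=[[-0.002,-0.0031,0,0.12],[-0.002,-0.0031,0,0.12],[-0.002,-0.0031,0,0.12],[-0.002,-0.0031,0,0.12],[-0.002,-0.0031,0,0.12],[-0.002,-0.0031,0,0.12],[-0.002,-0.0031,0,0.12],[-0.002,-0.0031,0,0.12],[-0.002,-0.0031,0,0.12]])

```text
time: 5.27
position: [0.4729, 0.155, 0.0478]
tool_rot: [0.285, 0.958, 0.001, 0.002]
ft_force: [-0.2, 1.5, -1.2]
grip_width: 0.0005
grip_force: 0.6
```

```bash
python3 -c "
from h import *;rel()
im=[crop(cam.camera('top'),235,205,60,75,6),crop(cam.camera('scene'),335,140,70,75,6)]
cv2.imwrite('pics/a.png',np.hstack(im))"
```

```text
t 5.27 pos [0.4729 0.155  0.0478] wingdir -33.1 p=centre rel axis in tool [-25.2  18.2] q6 -0.9 F [-0.15  1.49 -1.16] M [ 0.225 -0.042 -0.029] tilt [ 0.003  0.001 -1.   ] w 0.0005
```

View pics/a.png

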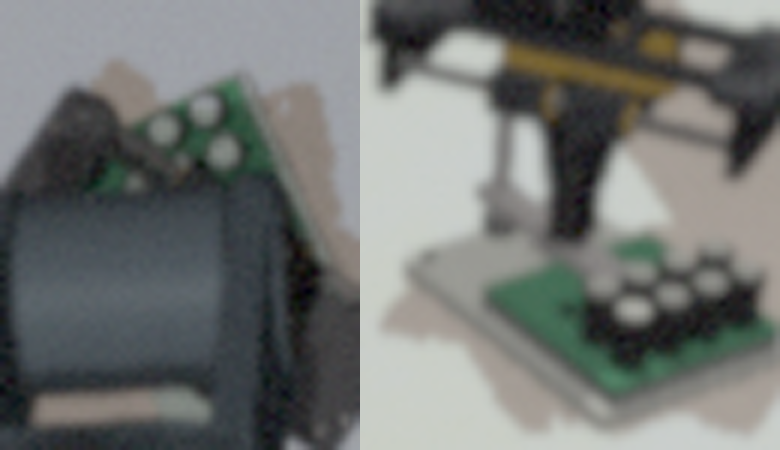

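The scene half of a.png shows the fingertip at about (570,230), pushing the wing beside the hub. The body stays clear of the post and the holder hasn't moved. I'll continue the stroke.

nudge_tcp(moves=[[-0.002,-0.0031,0,0.12],[-0.002,-0.0031,0,0.12],[-0.002,-0.0031,0,0.12],[-0.002,-0.0031,0,0.12],[-0.002,-0.0031,0,0.12],[-0.002,-0.0031,0,0.12],[-0.002,-0.0031,0,0.12]])

```text
time: 5.95
position: [0.4643, 0.1313, 0.0473]
tool_rot: [0.65, 0.76, 0.001, 0.001]
ft_force: [1.3, 0.3, -0.2]
grip_width: 0.0004
grip_force: 0.6
```

```bash
python3 -c "
from h import *;rel()"
```

```text
t 5.95 pos [0.4643 0.1313 0.0473] wingdir -81.0 p=centre rel axis in tool [-25.4  18.7] q6 -0.11 F [ 1.3   0.3  -0.22] M [ 0.097 -0.116  0.002] tilt [ 0.004  0.    -1.   ] w 0.0004
```

nudge_tcp(moves=[[-0.002,-0.0031,0,0.12],[-0.002,-0.0031,0,0.12],[-0.002,-0.0031,0,0.12],[-0.002,-0.0031,0,0.12],[-0.002,-0.0031,0,0.12],[-0.002,-0.0031,0,0.12],[-0.002,-0.0031,0,0.12],[0,0,0,0]])

```text
time: 6.62
position: [0.4401, 0.1221, 0.0471]
tool_rot: [0.902, 0.431, 0.001, 0.001]
ft_force: [1.0, -0.3, 0.4]
grip_width: 0.0003
grip_force: 0.2
```

```bash
python3 -c "
from h import *;rel()"
```

```text
t 6.62 pos [0.4401 0.1221 0.0471] wingdir -128.9 p=centre rel axis in tool [-25.5  18.3] q6 0.7 F [ 0.97 -0.26  0.41] M [-0.119  0.051  0.042] tilt [ 0.002 -0.    -1.   ] w 0.0003
```

nudge_tcp(moves=[[0,0.006,0,0],[0,0,-0.018,0],[0,0,-0.018,0],[0,0,-0.018,0],[0,0,-0.018,0],[0.0024,0.0028,0,-0.12],[0.0024,0.0028,0,-0.12],[0.0024,0.0028,0,-0.12],[0.0024,0.0028,0,-0.12],[0.0024,0.0028,0,-0.12],[0.0024,0.0028,0,-0.12],[0.0024,0.0028,0,-0.12],[0.0024,0.0028,0,-0.12],[0.0024,0.0028,0,-0.12],[0.0024,0.0028,0,-0.12],[0.0024,0.0028,0,-0.12],[0.0024,0.0028,0,-0.12],[0.0024,0.0028,0,-0.12],[0.0024,0.0028,0,-0.12]])

```text
time: 8.2
position: [0.4764, 0.1513, 0.1185]
tool_rot: [0.277, 0.961, 0.0, 0.0]
ft_force: [-0.0, -0.4, 0.5]
grip_width: 0.0007
grip_force: 0.0
```

nudge_tcp(moves=[[0.0024,0.0028,0,-0.12],[0.0024,0.0028,0,-0.12],[0.0024,0.0028,0,-0.12],[0.0024,0.0028,0,-0.12],[0.0024,0.0028,0,-0.12],[0.0024,0.0028,0,-0.12],[0.0024,0.0028,0,-0.12],[0.0024,0.0028,0,-0.12],[0.0024,0.0028,0,-0.12],[0.0024,0.0028,0,-0.12],[0.0024,0.0028,0,-0.12],[0.0024,0.0028,0,-0.12],[0.0024,0.0028,0,-0.12],[0.0024,0.0028,0,-0.12],[0.0024,0.0028,0,-0.12],[0,0,0,0],[0,0,0,0]])

```text
time: 9.62
position: [0.4361, 0.1782, 0.1184]
tool_rot: [-0.576, 0.817, -0.0, 0.0]
ft_force: [0.2, 0.2, 0.3]
grip_width: 0.0003
grip_force: 0.0
```

```bash
python3 -c "
from h import *;rel()"
```

```text
t 9.62 pos [0.4361 0.1782 0.1184] wingdir -289.6 p=centre rel axis in tool [-21.3  13.8] q6 -2.65 F [0.24 0.2  0.32] M [0.113 0.112 0.04 ] tilt [ 0.  0. -1.] w 0.0003
```

nudge_tcp(moves=[[-0.0037,0.0067,0,0],[0,0,0.018,0],[0,0,0.018,0],[0,0,0.018,0],[0,0,0.0205,0],[0,0,0,0],[0,0,0,0]])

```text
time: 10.2
position: [0.43, 0.1841, 0.043]
tool_rot: [-0.576, 0.817, 0.001, -0.001]
ft_force: [0.7, -0.5, 0.2]
grip_width: 0.0005
grip_force: 0.0
```

```bash
python3 -c "
from h import *;rel()"
```

```text
t 10.2 pos [0.43   0.1841 0.043 ] wingdir -289.6 p=centre rel axis in tool [-24.8  21.7] q6 -2.63 F [ 0.71 -0.47  0.18] M [ 0.053  0.09  -0.038] tilt [-0.003 -0.    -1.   ] w 0.0005
```

nudge_tcp(moves=[[-0.002,-0.0031,0,0.12],[-0.002,-0.0031,0,0.12],[-0.002,-0.0031,0,0.12],[-0.002,-0.0031,0,0.12],[-0.002,-0.0031,0,0.12],[-0.002,-0.0031,0,0.12]])

```text
time: 10.7
position: [0.4532, 0.1831, 0.0451]
tool_rot: [-0.249, 0.969, 0.0, 0.001]
ft_force: [-1.2, 2.1, 0.3]
grip_width: 0.0003
grip_force: 0.7
```

```bash
python3 -c "
from h import *;rel()"
```

```text
t 10.7 pos [0.4532 0.1831 0.0451] wingdir -331.2 p=centre rel axis in tool [-24.2  20.5] q6 -1.92 F [-1.25  2.13  0.34] M [0.313 0.093 0.064] tilt [ 0.002  0.001 -1.   ] w 0.0003
```

nudge_tcp(moves=[[-0.002,-0.0031,0,0.12],[-0.002,-0.0031,0,0.12],[-0.002,-0.0031,0,0.12],[-0.002,-0.0031,0,0.12],[-0.002,-0.0031,0,0.12],[-0.002,-0.0031,0,0.12],[-0.002,-0.0031,0,0.12]])

```text
time: 11.28
position: [0.4707, 0.1642, 0.0452]
tool_rot: [0.168, 0.986, 0.001, 0.002]
ft_force: [1.5, 1.6, 0.1]
grip_width: 0.0004
grip_force: 0.7
```

```bash
python3 -c "
from h import *;rel()"
```

```text
t 11.28 pos [0.4707 0.1642 0.0452] wingdir -19.3 p=centre rel axis in tool [-23.8  19.7] q6 -1.12 F [1.5  1.61 0.11] M [ 0.204 -0.173 -0.001] tilt [ 0.004  0.001 -1.   ] w 0.0004
```

nudge_tcp(moves=[[-0.002,-0.0031,0,0.12],[-0.002,-0.0031,0,0.12],[-0.002,-0.0031,0,0.12],[-0.001,-0.0016,0,0.06]])

```text
time: 11.62
position: [0.4719, 0.151, 0.0452]
tool_rot: [0.369, 0.929, 0.001, 0.002]
ft_force: [-0.2, 0.3, -1.8]
grip_width: 0.0005
grip_force: 0.7
```

```bash
python3 -c "
from h import *;rel()"
```

```text
t 11.62 pos [0.4719 0.151  0.0452] wingdir -43.3 p=centre rel axis in tool [-23.5  18.9] q6 -0.73 F [-0.18  0.29 -1.82] M [ 0.11  -0.123  0.036] tilt [ 0.004  0.001 -1.   ] w 0.0005
```

nudge_tcp(moves=[[-0.0007,-0.001,0,0.04],[-0.0007,-0.001,0,0.04],[-0.0007,-0.001,0,0.04]])

```text
time: 11.87
position: [0.4712, 0.1476, 0.0452]
tool_rot: [0.423, 0.906, 0.001, 0.002]
ft_force: [0.3, 0.8, -1.1]
grip_width: 0.0006
grip_force: 0.6
```

```bash
python3 -c "
from h import *;rel()"
```

```text
t 11.87 pos [0.4712 0.1476 0.0452] wingdir -50.0 p=centre rel axis in tool [-23.4  18.8] q6 -0.62 F [ 0.34  0.77 -1.14] M [ 0.094 -0.164  0.03 ] tilt [ 0.005  0.001 -1.   ] w 0.0006
```

nudge_tcp(moves=[[-0.0007,-0.001,0,0.04],[-0.0007,-0.001,0,0.04]])

```text
time: 12.03
position: [0.4705, 0.1453, 0.0452]
tool_rot: [0.459, 0.889, 0.001, 0.002]
ft_force: [1.1, 1.0, -0.5]
grip_width: 0.0008
grip_force: 0.6
```

```bash
python3 -c "
from h import *;rel()"
```

```text
t 12.03 pos [0.4705 0.1453 0.0452] wingdir -54.6 p=centre rel axis in tool [-23.3  18.6] q6 -0.55 F [ 1.05  0.98 -0.47] M [ 0.093 -0.153 -0.01 ] tilt [ 0.004  0.001 -1.   ] w 0.0008
```

nudge_tcp(moves=[[-0.0005,-0.0008,0,0.03],[-0.0005,-0.0008,0,0.03],[-0.0005,-0.0008,0,0.03]])

```text
time: 12.28
position: [0.4693, 0.1427, 0.0452]
tool_rot: [0.498, 0.867, 0.001, 0.002]
ft_force: [0.7, 1.1, -0.4]
grip_width: 0.0004
grip_force: 0.6
```

```bash
python3 -c "
from h import *;rel()"
```

```text
t 12.28 pos [0.4693 0.1427 0.0452] wingdir -59.7 p=centre rel axis in tool [-23.2  18.3] q6 -0.46 F [ 0.71  1.09 -0.41] M [-0.024 -0.24   0.053] tilt [ 0.004  0.    -1.   ] w 0.0004
```

nudge_tcp(moves=[[-0.0005,-0.0008,0,0.03],[-0.0005,-0.0008,0,0.03]])

```text
time: 12.45
position: [0.4685, 0.141, 0.0452]
tool_rot: [0.524, 0.852, 0.001, 0.002]
ft_force: [1.0, 1.2, -1.0]
grip_width: 0.0005
grip_force: 0.6
```

```bash
python3 -c "
from h import *;rel()"
```

```text
t 12.45 pos [0.4685 0.141  0.0452] wingdir -63.2 p=centre rel axis in tool [-23.1  18.2] q6 -0.4 F [ 1.02  1.17 -0.99] M [ 0.049 -0.145 -0.006] tilt [ 0.005  0.    -1.   ] w 0.0005
```

nudge_tcp(moves=[[-0.0005,-0.0008,0,0.03],[-0.0005,-0.0008,0,0.03]])

```text
time: 12.62
position: [0.4674, 0.1394, 0.0452]
tool_rot: [0.549, 0.836, 0.001, 0.002]
ft_force: [1.6, 0.9, -1.8]
grip_width: 0.0008
grip_force: 0.6
```

```bash
python3 -c "
from h import *;rel()"
```

```text
t 12.62 pos [0.4674 0.1394 0.0452] wingdir -66.6 p=centre rel axis in tool [-23.1  18. ] q6 -0.35 F [ 1.63  0.88 -1.83] M [ 0.078 -0.159  0.004] tilt [ 0.004  0.    -1.   ] w 0.0008
```

nudge_tcp(moves=[[-0.0005,-0.0008,0,0.03],[-0.0005,-0.0008,0,0.03]])

```text
time: 12.78
position: [0.4669, 0.1381, 0.0452]
tool_rot: [0.574, 0.819, 0.002, 0.002]
ft_force: [2.2, 3.9, -1.1]
grip_width: 0.0005
grip_force: 1.9
```

```bash
python3 -c "
from h import *;rel()"
```

```text
t 12.78 pos [0.4669 0.1381 0.0452] wingdir -70.1 p=centre rel axis in tool [-23.   18.5] q6 -0.29 F [ 2.22  3.93 -1.07] M [ 0.639 -0.391  0.006] tilt [ 0.006  0.001 -1.   ] w 0.0005
```

nudge_tcp(moves=[[-0.0003,-0.0006,0,0],[-0.0003,-0.0006,0,0],[0,0,0,0],[0,0,0,0]])

```text
time: 13.12
position: [0.4669, 0.1377, 0.0451]
tool_rot: [0.573, 0.819, 0.003, 0.003]
ft_force: [1.9, 5.6, 0.2]
grip_width: 0.0002
grip_force: 2.7
```

```bash
python3 -c "
from h import *;rel()"
```

```text
t 13.12 pos [0.4669 0.1377 0.0451] wingdir -70.0 p=centre rel axis in tool [-23.4  18.3] q6 -0.3 F [1.93 5.62 0.23] M [ 0.915 -0.495  0.047] tilt [ 0.008  0.002 -1.   ] w 0.0002
```

Force has risen to about 6 N with almost no motion, so the nut looks to be at its stop. I'll back off, square the finger to the wing and push lightly once more to confirm.

nudge_tcp(moves=[[0.001,0.003,0,0],[0.001,0.001,0,-0.1],[0,0,0,0],[0,0,0,0]])

```text
time: 13.45
position: [0.4665, 0.1398, 0.0441]
tool_rot: [0.532, 0.847, -0.0, 0.0]
ft_force: [0.2, -0.1, -0.2]
grip_width: 0.0002
grip_force: 0.0
```

```bash
python3 -c "
from h import *;rel()"
```

```text
t 13.45 pos [0.4665 0.1398 0.0441] wingdir -64.3 p=centre rel axis in tool [-23.   16.1] q6 -0.39 F [ 0.22 -0.14 -0.18] M [-0.043  0.064  0.041] tilt [-0. -0. -1.] w 0.0002
```

nudge_tcp(moves=[[0,-0.001,0,0],[0,-0.001,0,0],[0,0,0,0]])

```text
time: 13.7
position: [0.4655, 0.1391, 0.0438]
tool_rot: [0.532, 0.847, 0.001, 0.001]
ft_force: [0.7, 2.8, 0.7]
grip_width: 0.0004
grip_force: 1.1
```

```bash
python3 -c "
from h import *;rel()"
```

```text
t 13.7 pos [0.4655 0.1391 0.0438] wingdir -64.3 p=centre rel axis in tool [-23.2  15. ] q6 -0.39 F [0.71 2.79 0.72] M [ 0.29  -0.217  0.004] tilt [ 0.002  0.    -1.   ] w 0.0004
```

nudge_tcp(moves=[[0,-0.001,0,0],[0,-0.001,0,0],[0,0,0,0]])

```text
time: 13.95
position: [0.4653, 0.1388, 0.0439]
tool_rot: [0.532, 0.847, 0.002, 0.002]
ft_force: [3.9, 5.6, -0.5]
grip_width: 0.0004
grip_force: 2.8
```

```bash
python3 -c "
from h import *;rel()"
```

```text
t 13.95 pos [0.4653 0.1388 0.0439] wingdir -64.3 p=centre rel axis in tool [-23.4  14.9] q6 -0.39 F [ 3.85  5.58 -0.51] M [ 0.96  -0.606 -0.007] tilt [ 0.005  0.001 -1.   ] w 0.0004
```

nudge_tcp(moves=[[0,0.004,0,0],[0,0.004,0,0],[0,0,-0.02,0],[0,0,-0.025,0],[0,0,-0.025,0],[0,0,-0.025,0],[0.02,0,-0.01,0],[0.035,0,0,0],[0.035,0,0,0],[0.035,0,0,0],[0.035,0,0,0],[0.035,0,0,0],[0.035,0,0,0],[0.035,0,0,0],[0,0,0,0],[0,0,0,0]])

```text
time: 15.28
position: [0.3534, 0.3808, 0.1481]
tool_rot: [0.53, 0.848, -0.001, -0.0]
ft_force: [0.8, -1.1, -0.7]
grip_width: 0.0003
grip_force: 0.0
```

```bash
python3 - <<'E'
from h import *
rel()
out=[]
for n,o in(("top",(240,205)),("scene",(340,145))):
    c=[cam.camera(n) for _ in range(4)]; d=c[0]; d["img"]=np.mean([k["img"] for k in c],0)
    if n=="top":
        im=d["img"]; m=((im[...,1]>im[...,0]+12)&(im[...,1]>im[...,2]+4)).astype(np.uint8)
        m[:205]=0;m[285:]=0;m[:,:235]=0;m[:,305:]=0
        print(cv2.minAreaRect((onplane(d,cv2.findNonZero(m).reshape(-1,2),.024)[:,:2]*1000).astype(np.float32)))
    im=crop(d,*o,66,72,6,.8); im=cv2.normalize(im,None,0,255,cv2.NORM_MINMAX); out.append(im)
cv2.imwrite("pics/b.png",np.hstack(out))
E
```

```text
t 15.28 pos [0.3534 0.3808 0.1481] wingdir -64.0 p=centre rel axis in tool [243.   19.9] q6 0.15 F [ 0.77 -1.07 -0.66] M [-0.08   0.022 -0.015] tilt [-0.001 -0.002 -1.   ] w 0.0003
((495.3255615234375, 179.35806274414062), (101.46589660644531, 101.13831329345703), 26.239116668701172)
```

View pics/b.png

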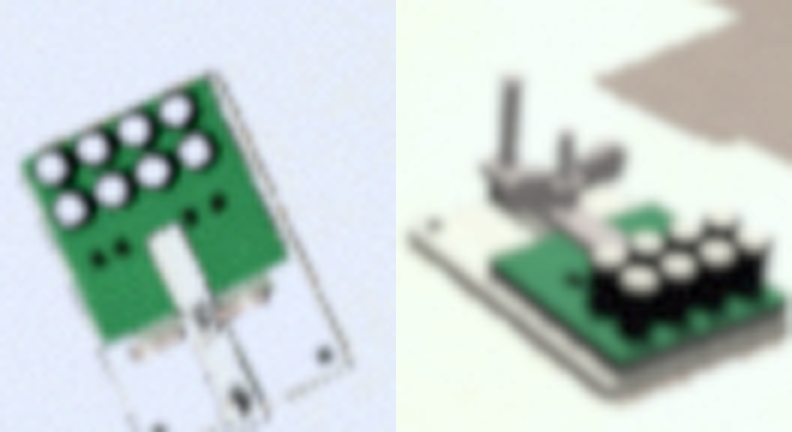

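b.png shows the wings square to the bar, with the right tip at scene (377.7,171.3) and the left tip at (356,176.7). The board pose is unchanged to within 0.5 mm. I'll do a quick numeric check of the wing angle and the drop.

```bash
python3 - <<'E'
from h import *
s=cam.camera("scene")
T=onplane(s,[[377.7,171.3],[356,176.7]],.047)[:,:2]; v=T[0]-T[1]
print("tips",T.round(3),"len",np.linalg.norm(v).round(4),"angle",np.degrees(np.arctan2(v[1],v[0])).round(1),"mid",T.mean(0).round(4),"home 116.3")
E
```

```text
tips [[0.433 0.187]
 [0.459 0.119]] len 0.0727 angle 110.7 mid [0.4459 0.1528] home 116.3
```

```bash
python3 -c "
from rig import robot, cam, probe_bus;print(robot.hand_in())"
```

```text
the job is handed in; nothing more can be done
None
```

I pushed the loose wing nut clockwise in two fingertip strokes until it reached its stop: it held against about 6 N, its wings are square to the bar, the holder stayed within 0.5 mm, and the job is handed in.

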